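Load the foyer turntable organizer

ROBOT

A 6-joint arm with a two-finger parallel gripper is mounted at the origin on the work surface. World frame = base frame: x ahead of the robot, y to its left, z up, the work surface at z = 0. Lengths are in mm, angles in rad, forces in N, time in s.
With the tool pointing down it reaches from about 225 to 875 mm from the base axis. Payload 3.4 kg.
Tool frame: the origin (TCP) lies midway between the tips of the shut fingers; the grasp point (between the pads) lies 19 mm behind it; z points along the fingers, y is the line along which they close (so a half turn about z gives the same grasp; the last joint's range is limited). The gripper opens to 85 mm and grips with 20 to 120 N. Pads are 22 mm wide; open, the fingers measure 114 mm over their backs; the gripper's body (76 mm by 85 mm) begins 54 mm behind the grasp point. The pads swing forward as they close: fully open they stand 13 mm farther back than shut.
Start: joints at [1.195, 0.276, 1.505, -0, 1.361, -0.121], TCP at [144.946, 556.467, 210.928] pointing down, gripper open.
Joint ranges: [-2.89, 2.89], [-0.75, 2.08], [0.22, 2.7], [-1.18, 4.32], [0.11, 2.71], [-2.7, 2.7]. Speed limits (rad/s): [2.57, 2.57, 3.14, 3.14, 3.14, 3.14].

INTERFACE

Orientations are given as a unit quaternion [w, x, y, z].
In Python, from bench import arm gives the robot as it stands. Calls block until the motion is done:
- arm.reach(position, orientation): joint-space move of the TCP to a pose.
- arm.movel(position, frame=None, v=150, threshold=None): straight line of the TCP; frame=None keeps the orientation; v is the mean speed in mm/s. With threshold (N) it stops when the force on the tool has changed by that much, and returns True; else False.
- arm.set_joints(angles): joint-space move.
- arm.command_gripper(opening): finger opening in mm; the grip force is fixed at half the most; returns when the fingers have stopped.
- arm.sleep(seconds).
- arm.solve_ik(position, orientation): joint angles nearest the present ones, or None.
- arm.capture(name): name is "scene" or "top"; returns a dict with "img" (420x560x3 uint8, red, green, blue), "fx", "fy", "cx", "cy" (pixels), "R" (3x3) and "t" (3): a world point X has camera coordinates R X + t. Camera axes: x right, y down, z forward; pixel columns grow to the right and rows downward; lengths in mm; the calibration is good to about 2 mm. A picture is of the moment at which its call begins. There is no depth.
A pose or a line that the arm cannot do raises arm.MotionError and nothing moves.
- arm.close_job(): hands the job in; it is judged then, once.
Readings, each from a call of its own:
- arm.read_t(): time.
- arm.read_q(): joint angles.
- arm.read_joint_vel(): joint speeds.
- arm.read_joint_efforts(): joint torques, N m.
- arm.read_eef_pos(): TCP position.
- arm.read_orientation(): TCP orientation.
- arm.read_wrist_force(): force on the tool from outside, world axes, zero at the start.
- arm.read_moment(): the same for the moment, N m.
- arm.read_gripper_width(): finger opening in mm.
- arm.read_grasp_force(): force on a finger pad.
Only numpy, scipy, OpenCV 4.12 (cv2) and the standard library are available. Lean on these libraries where they do the work, as an engineer would, in place of code of your own. Each camera call takes 0.05 s, during which the arm holds its last target. There are 200 camera calls.

TASK

Tidy the foyer counter into the turntable organizer: lay the black flashlight, button up, lengthways in the outer bay with the high end walls, lay the chrome bottle opener flat and lengthways in the low cork-floored middle bay, and put both small mailbox keys in the leaf dish. Leave the look-alikes - the square-headed house key, the slim black marker and the letter opener - lying where they are.

Things in the scene. Friction and masses are not known exactly. Their poses are not given: they have to be found in the camera images.
- flashlight: Black plastic flashlight lying on its side, 120 mm long, pale press button on top. Round barrel 28 mm in diameter, its axis 18 mm above the underside, between a square head (36 mm, 30 mm long, lens in its end) and a square tail cap (36 mm, 18 mm long). Origin: underside, mid-length; x towards the lens, z up. Grip the barrel across y at the origin. About 120 g.
- bottle_opener: Chrome bottle opener lying flat, 117 mm long: bar handle 16 mm wide, 13 mm high, from x = -58 to +20 mm, then an open oval loop 40 mm wide, 11 mm thick. Origin: underside, mid-length; x towards the loop, z up. Grip the handle across y at the origin. About 90 g.
- mailbox_key_a: Small flat steel mailbox key, one of an identical pair, 54 mm long: oval bow 30 mm long, 20 mm wide, 6 mm thick, then a narrow blade. Origin: centre of the bow's underside; x along the blade, whose tip is at x = 39 mm; z up. Grip the bow across y at the origin (20 mm). About 18 g.
- mailbox_key_b: Small flat steel mailbox key, the other of the pair, 54 mm long: oval bow 30 mm long, 20 mm wide, 6 mm thick, then a narrow blade. Origin: centre of the bow's underside; x along the blade, whose tip is at x = 39 mm; z up. Grip the bow across y at the origin (20 mm). About 18 g.
- house_key: Look-alike, stays: larger steel house key with a square bow, 32 by 32 mm and 6 mm thick, and a blade 39 mm long. Origin: centre of the bow's underside; x along the blade.
- marker: Look-alike, stays: slim black plastic marker pen, 120 mm long and 18 mm thick, no button and no lens. Origin: underside, mid-length; x towards the cap.
- letter_opener: Look-alike, stays: chrome letter opener, 121 mm long, a 48 mm handle 16 mm wide and 12 mm high and a pointed blade, no loop. Origin: underside, mid-length; x towards the point.
- torch_bay: Flashlight bay: outer oblong bay of white ribs, across from the leaf dish, with high end walls. Inside 146 by 56 mm; side ribs 4 mm thick, 10 mm high; end walls 26 mm high. Origin: centre of its floor; x along its length, z up. The turntable's axis lies at y = -87 mm. On the white turntable (290 mm across, top 30 mm above the counter), which turns stiffly if pushed.
- opener_bay: Opener bay: low oblong bay with a thin cork floor, between the flashlight bay and the leaf dish. Inside 140 by 58 mm, ribs 4 mm thick and 6 mm high. Origin: centre of its floor; x along its length, z up. The turntable's axis lies at y = -22 mm. On the white turntable (290 mm across, top 30 mm above the counter), which turns stiffly if pushed.
- leaf_dish: Fixed leaf-shaped blue ceramic dish, 142 mm long (x), 104 mm wide (y), stem at +x. Hollow about 122 by 84 mm, pointed at both ends; floor 5 mm, rolled rim 14 mm above the turntable's top. Origin: its centre, level with the turntable's top; z up. The turntable's axis lies at x = 4, y = 78 mm. On the white turntable (290 mm across, top 30 mm above the counter), which turns stiffly if pushed.

How it is judged:
By the outcome, as a careful person would: the job done as asked, in the order asked, and still so for the second after the job is handed in, with the robot touching nothing.
It also fails if it takes over 106 s, if anything falls off the work surface, if the arm or the gripper's body presses on something with over 40 N, if the wrist force passes 120 N, or if a joint passes its speed limit or range.

## Working session

There is one attempt and no reset: what is moved stays moved. The work goes in short steps, each a Python script; the robot and the scene stay as the last script left them, time stands still between calls to the robot, and variables do not carry over. Pictures are saved under pics/ and viewed, at most 14 in all, crops included, and the job is handed in when it is done.

```bash
ls; mkdir -p pics
python3 - <<'E'
from bench import arm
import cv2,pickle
for n in("scene","top"):
    c=arm.capture(n); pickle.dump(c,open(n+".pkl","wb"))
    cv2.imwrite(f"pics/{n}0.png",cv2.cvtColor(c["img"],cv2.COLOR_RGB2BGR))
    print(n,c["fx"],c["cx"],c["cy"],c["R"],c["t"])
print(arm.read_t(),arm.read_orientation())
E
```

```text
pics
scene 542.4534652580576 290.92900534180706 212.42672591173323 [[ 0.76440122  0.64474022 -0.00090449]
 [ 0.46572007 -0.55312476 -0.6907661 ]
 [-0.44586499  0.52760121 -0.72307771]] [-367.97306484 -183.50312218 1582.59735509]
top 470.7921360741248 276.466594421979 207.8132444940056 [[-0.00941312 -0.99991761 -0.00872712]
 [-0.99315319  0.010365   -0.11635851]
 [ 0.11643938  0.00757207 -0.99316894]] [   6.21362504  522.43502182 1451.08044606]
0.1 [-2.09248409e-04  1.27046650e-01  9.91896397e-01 -8.01696800e-04]
```

View pics/scene0.png

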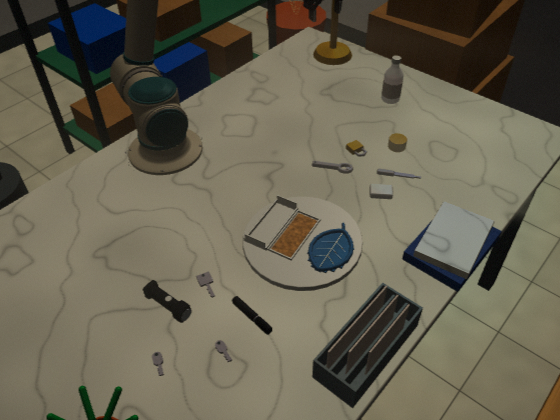

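View pics/top0.png

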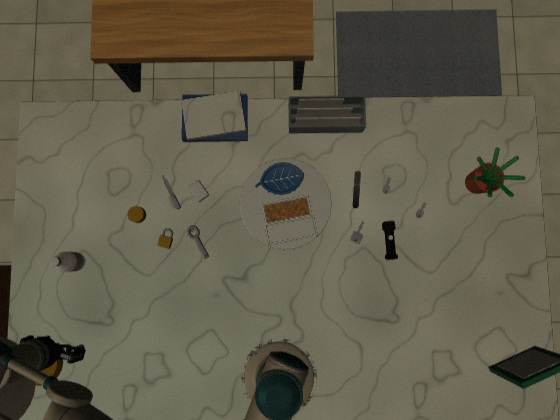

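The top view shows the flashlight at (390,240), the mailbox keys at (387,184) and (421,210), the house key at (357,233), the marker at (357,188), the bottle opener at (198,240), the letter opener at (171,192), and the turntable at (286,205). Next I'll take enlarged crops.

Run:
```python
import cv2
t=cv2.imread("pics/top0.png");s=cv2.imread("pics/scene0.png")
f=lambda im,x0,x1,y0,y1,k:cv2.convertScaleAbs(cv2.resize(im[y0:y1,x0:x1],None,fx=k,fy=k,interpolation=cv2.INTER_CUBIC),alpha=1.4)
cv2.imwrite("pics/c1.png",cv2.vconcat([f(t,340,440,165,265,5)]) )
cv2.imwrite("pics/c2.png",f(t,150,340,155,265,4))
cv2.imwrite("pics/c3.png",f(s,135,375,185,375,3))
```

```text
(no output)
```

View pics/c1.png

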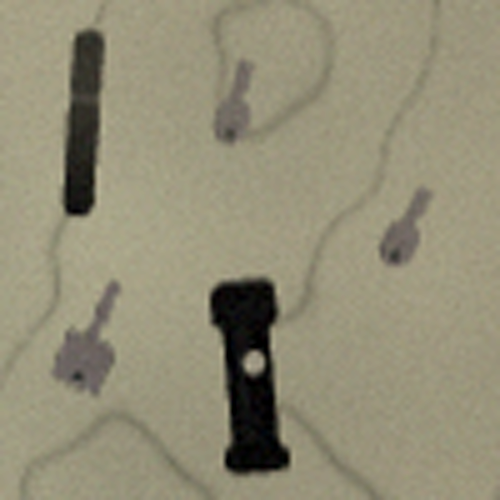

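View pics/c2.png

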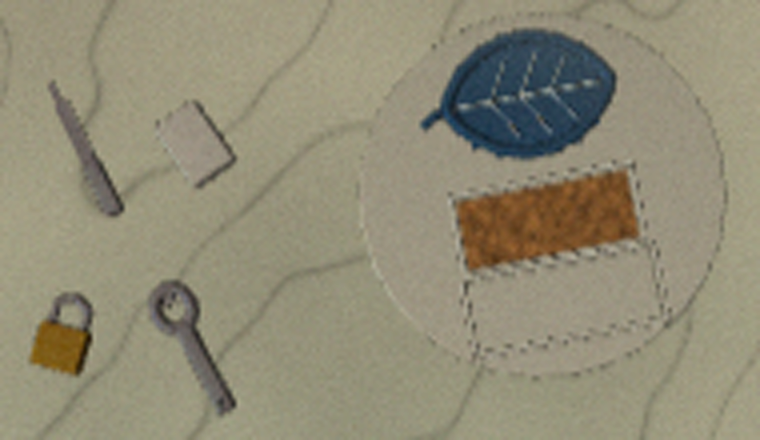

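View pics/c3.png

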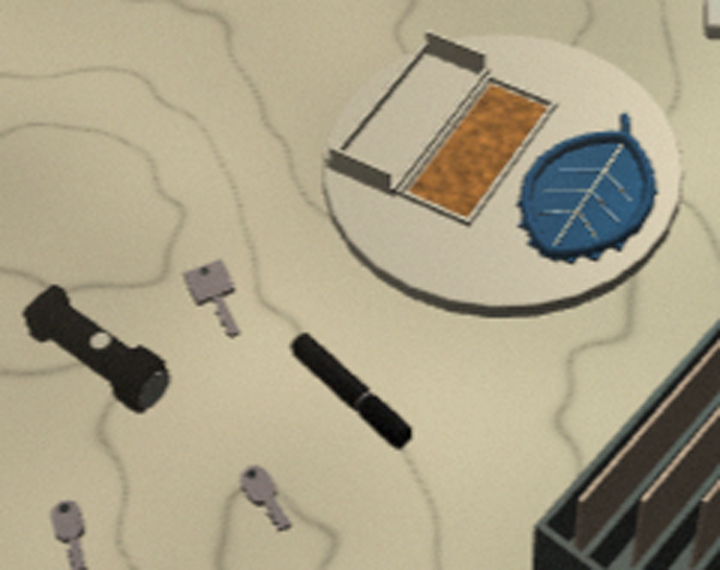

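The crops show two oval-bow keys, with tips pointing up-right. The opener's loop is at its upper-left. The torch bay is on the robot side of the cork bay and the leaf dish is on the far side. The flashlight's button is facing up and its lens end points toward +x. Next I'll measure with masks.

```bash
cat > h.py <<'E'
import numpy as np,cv2
def ray(c,uv,z):
    uv=np.atleast_2d(np.asarray(uv,float)); d=np.c_[(uv[:,0]-c["cx"])/c["fx"],(uv[:,1]-c["cy"])/c["fy"],np.ones(len(uv))]@c["R"]
    C=-c["R"].T@c["t"]; return (C+d*((z-C[2])/d[:,2])[:,None])[:,:2]
def blob(m,near):
    n,l,s,ce=cv2.connectedComponentsWithStats(m.astype(np.uint8))
    ys,xs=np.nonzero((l>0)); k=np.argmin((xs-near[0])**2+(ys-near[1])**2); i=l[ys[k],xs[k]]
    ys,xs=np.nonzero(l==i); return np.c_[xs,ys].astype(float)
def masks(c):
    hsv=cv2.cvtColor(c["img"],cv2.COLOR_RGB2HSV).astype(int); im=c["img"].astype(int)
    return dict(dark=im.max(2)<50, steel=(im[:,:,0]-im[:,:,2]<14)&(im.max(2)<135), blue=im[:,:,2]-im[:,:,0]>15,
      cork=(im[:,:,0]-im[:,:,2]>60))
def axis(P):
    m=P.mean(0); u=np.linalg.eigh(np.cov((P-m).T))[1][:,1]; s=(P-m)@u; v=np.array([-u[1],u[0]]); w=(P-m)@v
    px=np.sqrt(0) ; return m,u,s.min(),s.max(),np.ptp(w), (s**3).mean()
E
python3 - <<'E'
import pickle
from h import *
near=dict(scene=dict(flash=(168,300),opener=(335,166),ka=(222,348),kb=(158,358),house=(205,283),marker=(252,314),letter=(398,174),dish=(330,248),cork=(295,234)),
 top=dict(flash=(390,245),opener=(200,245),ka=(387,188),kb=(420,213),house=(357,237),marker=(357,188),letter=(172,195),dish=(283,178),cork=(287,210)))
mk=dict(flash="dark",marker="dark",dish="blue",cork="cork"); zz=dict(flash=18,opener=6,ka=3,kb=3,house=3,marker=9,letter=6,dish=40,cork=31)
for n in("scene","top"):
    c=pickle.load(open(n+".pkl","rb")); M=masks(c)
    print(n,-c["R"].T@c["t"])
    for o,p in near[n].items():
        B=blob(M[mk.get(o,"steel")],p); P=ray(c,B,zz[o]); m,u,a,b,w,sk=axis(P)
        print(o,len(B),"mean",m.round(1),"mid",(m+u*(a+b)/2).round(1),"ang",np.degrees(np.arctan2(u[1],u[0])).round(1),"len",round(b-a,1),"w",round(w,1),"skew",round(sk),"ends",(m+u*a).round(1),(m+u*b).round(1))
E
```

```text
scene [1072.36489494 -699.23337184 1017.25030569]
flash 723 mean [ 421.8 -352.6] mid [ 418.7 -352.7] ang -178.2 len 135.0 w 43.0 skew 9565 ends [ 486.1 -350.6] [ 351.2 -354.7]
opener 240 mean [424.  253.4] mid [420.8 251.6] ang -151.5 len 112.3 w 41.0 skew 6665 ends [470.1 278.4] [371.4 224.8]
ka 137 mean [ 592.4 -352.8] mid [ 596.3 -354.1] ang 162.5 len 53.6 w 18.9 skew -1556 ends [ 621.9 -362.1] [ 570.7 -346. ]
kb 142 mean [ 510.6 -457.6] mid [ 514.6 -459.8] ang 151.3 len 54.7 w 17.4 skew -1626 ends [ 538.6 -473. ] [ 490.6 -446.7]
house 146 mean [ 431.1 -251.3] mid [ 432.1 -251.8] ang 152.2 len 36.9 w 30.7 skew -5 ends [ 448.4 -260.4] [ 415.7 -243.2]
marker 401 mean [ 584.6 -254.4] mid [ 582.6 -254.2] ang 174.3 len 122.3 w 19.5 skew 3383 ends [ 643.4 -260.2] [ 521.7 -248.1]
letter 186 mean [573.8 339.2] mid [580.9 343. ] ang -151.9 len 118.1 w 24.2 skew -9956 ends [633.  370.8] [528.8 315.2]
dish 1349 mean [617.1 -17.1] mid [615.3  -6.6] ang 99.9 len 156.6 w 99.0 skew 5460 ends [628.8 -83.7] [601.8  70.5]
cork 816 mean [517.9 -31.5] mid [517.5 -29.6] ang 100.6 len 133.2 w 51.7 skew
[... 467 characters left out ...]
507.7 -456.8] mid [ 513.3 -460. ] ang 150.6 len 50.9 w 19.6 skew -1463 ends [ 535.5 -472.5] [ 491.2 -447.4]
house 131 mean [ 437.2 -254.3] mid [ 446.9 -258.4] ang 157.3 len 68.4 w 33.5 skew -4389 ends [ 478.4 -271.6] [ 415.3 -245.1]
marker 190 mean [ 579.3 -254.4] mid [ 581.6 -254.6] ang 174.9 len 114.7 w 18.2 skew -4961 ends [ 638.7 -259.7] [ 524.5 -249.5]
letter 145 mean [572.3 337.9] mid [580.3 342. ] ang -153.2 len 119.0 w 15.8 skew -9694 ends [633.4 368.8] [527.2 315.1]
dish 897 mean [614.3 -14.4] mid [613.1  -7.6] ang 99.7 len 149.9 w 96.8 skew 1746 ends [625.8 -81.5] [600.5  66.3]
cork 3 mean [515.1 -32. ] mid [515.1 -32. ] ang 179.3 len 6.3 w 0.0 skew 0 ends [518.3 -32.1] [512. -32.]
```

```bash
cat >> h.py <<'E'
from scipy.spatial.transform import Rotation as Ro
def quat(yaw):  # object yaw (deg); fingers close across object's y
    a=np.radians(yaw+90); y=np.array([np.cos(a),np.sin(a),0]); z=np.array([0,0,-1.]); q=Ro.from_matrix(np.c_[np.cross(y,z),y,z]).as_quat()
    return [float(q[3]),*map(float,q[:3])]
E
cat > tt.py <<'E'
from h import *
def table(c,top=True):
    im=c["img"].astype(int); m=(im[:,:,0]-im[:,:,2]>(32 if top else 50))&(im[:,:,0]>im[:,:,1]*1.25)
    p=np.array(c["R"]@[517,-30,31]+c["t"]); uv=(p[0]/p[2]*c["fx"]+c["cx"],p[1]/p[2]*c["fy"]+c["cy"])
    B=blob(m,uv).astype(np.float32); P=ray(c,B,31).astype(np.float32)
    print("cork n",len(B),cv2.minAreaRect(P),"mean",P.mean(0))
    B=blob(masks(c)["blue"],(283,178) if top else (330,248)); P=ray(c,B,42).astype(np.float32); print("dish rect",cv2.minAreaRect(P))
E
python3 - <<'E'
import pickle
from tt import *
for n in("top","scene"): table(pickle.load(open(n+".pkl","rb")),n=="top")
c=pickle.load(open("top.pkl","rb")); im=c["img"].astype(int)
# turntable: less yellow than counter
d=cv2.GaussianBlur((im[:,:,0]-im[:,:,2]).astype(np.float32),(0,0),1.5)
for u,v in[(250,190),(325,200),(286,240),(220,200),(345,215),(300,265)]: print(u,v,d[v,u],im[v,u])
# torch end walls corner/ring pixels
P=ray(c,[(240,203.5),(331.7,203.5),(286,158),(286,249.5)],30); print(P.round(1))
# edges of turntable by radial gradient
g=cv2.GaussianBlur(c["img"],(0,0),1).astype(np.float32); cen=np.array([285.9,203.7]); E=[]
for a in np.arange(0,360,3):
    r=np.arange(38,54,.25); x=(cen[0]+r*np.cos(np.radians(a))).astype(np.float32); y=(cen[1]+r*np.sin(np.radians(a))).astype(np.float32)
    s=cv2.remap(g,x[None],y[None],cv2.INTER_LINEAR)[0].sum(1); k=s.argmin(); E.append((x[k],y[k]))
P=ray(c,E,28); ce=P.mean(0)
for i in range(8):
    A=np.c_[2*P,np.ones(len(P))]; so=np.linalg.lstsq(A,(P**2).sum(1),rcond=None)[0]; ce=so[:2]; r=np.sqrt(so[2]+ce@ce); e=abs(np.linalg.norm(P-ce,axis=1)-r); P=P[e<max(4,2*np.median(e))]
print("circle",ce,r,len(P))
E
```

```text
cork n 735 ((516.6807861328125, -29.8009033203125), (54.28849411010742, 135.91204833984375), 10.240363121032715) mean [516.83954 -30.04265]
dish rect ((615.0225219726562, -12.402656555175781), (124.47943878173828, 105.7099838256836), 66.57286834716797)
cork n 894 ((517.03271484375, -29.725120544433594), (53.035057067871094, 133.52410888671875), 10.366329193115234) mean [517.56165  -31.555298]
dish rect ((620.2631225585938, -14.181838989257812), (134.13302612304688, 111.243408203125), 70.55284881591797)
250 190 18.510088 [105  99  85]
325 200 19.154829 [110 104  90]
286 240 16.960709 [112 109  96]
220 200 20.092976 [109 105  87]
345 215 22.008772 [117 113  93]
300 265 20.282524 [108 107  88]
[[ 537.4  115.9]
 [ 534.4 -173. ]
 [ 682.1  -30.9]
 [ 391.5  -27.4]]
circle [526.10817127 -32.01317121] 135.2188028142716 70
```

Both views agree to about 2 mm. The turntable yaw is 100.3°, with the axis near (538,-26). The dish position predicted from the cork bay, (616,-16), matches the measured dish. Next is the flashlight.

```bash
cat >> h.py <<'E'
YAW=100.3; bx=np.array([np.cos(np.radians(YAW)),np.sin(np.radians(YAW))]); by=np.array([-bx[1],bx[0]])
CORK=np.array([516.8,-29.9]); AX=CORK-22*by; TORCH=AX+87*by; DISH=AX-4*bx-78*by
def best(arm,p,yaw):
    """of the two equivalent wrist turns, the solvable one nearest the present"""
    q0=np.array(arm.read_q()); o=[]
    for k in(0,180):
        q=arm.solve_ik(list(p),quat(yaw+k))
        if q is not None: o.append((abs(np.array(q)-q0).max(),k,q))
    return min(o,key=lambda e:e[0])
def go(arm,p,yaw):
    d,k,q=best(arm,p,yaw); arm.reach(list(map(float,p)),quat(yaw+k)); return k
def line(arm,xy,z,v=150,**k): return arm.movel([float(xy[0]),float(xy[1]),float(z)],v=v,**k)
def snap(arm,tag):
    import pickle
    for n in("scene","top"):
        c=arm.capture(n); pickle.dump(c,open(f"{n}_{tag}.pkl","wb")); cv2.imwrite(f"pics/{n}_{tag}.png",cv2.cvtColor(c["img"],cv2.COLOR_RGB2BGR))
E
python3 - <<'E'
from bench import arm
from h import *
import pickle
c=pickle.load(open("top.pkl","rb"));print(TORCH,DISH,ray(c,(np.array([(467,275),(655,240),(668,318),(475,352)])/4+[150,155]).mean(0),45))
for xy,y in[((419,-352.7),2),(TORCH,100.3),((420.3,251.3),28.2),(CORK,100.3),((585.4,-350.9),-17.5),((504,-454.3),-29),(DISH,100.3)]:
  for z in(160,10):
    print(xy,z,[None if (q:=arm.solve_ik([float(xy[0]),float(xy[1]),z],quat(y+k))) is None else round(float(q[5]),2) for k in(0,180)])
p=np.array([419,-352.7]); arm.command_gripper(60)
go(arm,[*p,110],2); line(arm,p,9.5); arm.command_gripper(20); print(arm.read_gripper_width(),arm.read_grasp_force(),arm.read_t())
line(arm,p,140); print(arm.read_gripper_width(),arm.read_wrist_force(),arm.read_t()); snap(arm,"f1")
E
```

```text
[452.84747253 -41.52214398] [615.90371265 -15.95531864] [[453.99044194 -45.23602748]]
(419, -352.7) 160 [-2.43, 0.71]
(419, -352.7) 10 [-2.43, 0.71]
[452.84747253 -41.52214398] 160 [None, -0.42]
[452.84747253 -41.52214398] 10 [None, -0.42]
(420.3, 251.3) 160 [-1.67, 1.48]
(420.3, 251.3) 10 [-1.67, 1.48]
[516.8 -29.9] 160 [None, -0.37]
[516.8 -29.9] 10 [None, -0.37]
(585.4, -350.9) 160 [-1.91, 1.23]
(585.4, -350.9) 10 [-1.91, 1.23]
(504, -454.3) 160 [-1.9, 1.24]
(504, -454.3) 10 [-1.9, 1.24]
[615.90371265 -15.95531864] 160 [None, -0.32]
[615.90371265 -15.95531864] 10 [None, -0.32]
19.698277550150102 0.0 5.0917
20.134369520108258 [ 0.16779578  0.87377287 -0.6950209 ] 6.1083
```

Run:
```python
import cv2
s=cv2.imread("pics/scene_f1.png");cv2.imwrite("pics/c4.png",cv2.convertScaleAbs(cv2.resize(s[180:400,90:310],None,fx=2.7,fy=2.7,interpolation=2),alpha=1.4))
```

```text
(no output)
```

View pics/c4.png

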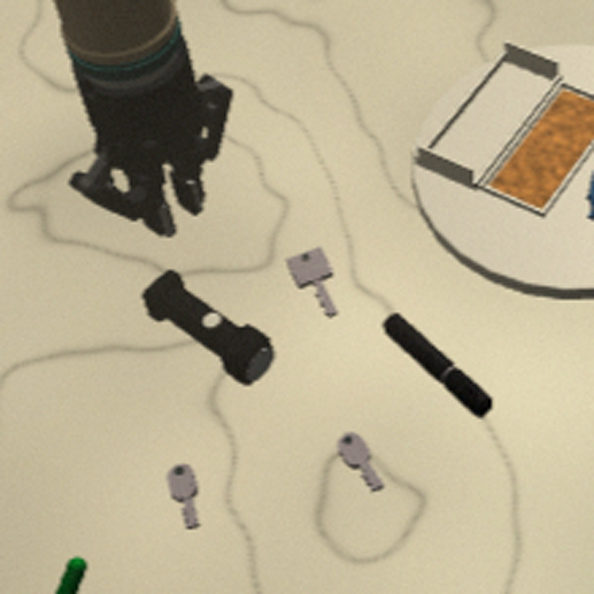

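The fingers have closed on nothing. The flashlight is still at crop (210,325) and looks unmoved, so I'll check the pose actually reached.

Run:
```python
from bench import arm
from h import *
import pickle
print(arm.read_eef_pos(),arm.read_orientation(),quat(182),arm.read_gripper_width())
for n,p in(("scene",(168,300)),("top",(390,245))):
  for f in(n,n+"_f1"):
    c=pickle.load(open(f+".pkl","rb")); B=blob(masks(c)["dark"],p); P=ray(c,B,18); m,u,a,b,w,_=axis(P); print(f,len(B),m,(m+u*(a+b)/2),np.degrees(np.arctan2(u[1],u[0])),b-a)
```

```text
[ 418.38976954 -352.07111543  138.79851017] [-9.43816598e-04  9.99847226e-01  1.74337601e-02 -8.35913425e-04] [0.0, 0.9998476951563913, 0.017452406437283668, 0.0] 19.746686625921516
scene 723 [ 421.84839334 -352.56117008] [ 418.67992812 -352.65924414] -178.2270797662784 134.9624979015038
scene_f1 713 [ 421.78343151 -352.5142546 ] [ 418.61249659 -352.61233898] -178.22827341779808 134.8308858008295
top 373 [ 419.71136446 -352.74083963] [ 418.84629979 -352.77801021] -177.53959644807824 119.09205166271869
top_f1 834 [ 438.69108253 -384.36343603] [ 436.61915011 -382.40895918] 136.67091811910083 360.41654116054974
```

Run:
```python
from bench import arm
from h import *
p=np.array([419,-352.7]); arm.command_gripper(60); print(arm.read_gripper_width())
r=line(arm,p,9.5); print(r,arm.read_eef_pos(),arm.read_wrist_force(),arm.read_gripper_width())
for w in (32,24): arm.command_gripper(w); print(arm.read_gripper_width(),arm.read_grasp_force(),arm.read_wrist_force(),arm.read_eef_pos(),arm.read_t())
snap(arm,"f2")
```

```text
60.073729543255624
False [ 419.56038499 -353.30449523   10.20369624] [-0.21827628 -0.14979484 -0.12644489] 60.14582754128682
32.12959871232312 0.0 [0.0130884  0.81753181 0.2150047 ] [ 419.14209986 -352.8763376     9.92959007] 8.075
24.13502379403791 0.0 [-0.22447667 -0.77170116  0.2814485 ] [ 418.9785507  -352.68561349    9.5096428 ] 8.325
```

Run:
```python
import cv2
s=cv2.imread("pics/scene_f2.png");cv2.imwrite("pics/c5.png",cv2.convertScaleAbs(cv2.resize(s[230:350,100:230],None,fx=4.5,fy=4.5,interpolation=2),alpha=1.8,beta=15))
```

```text
(no output)
```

View pics/c5.png

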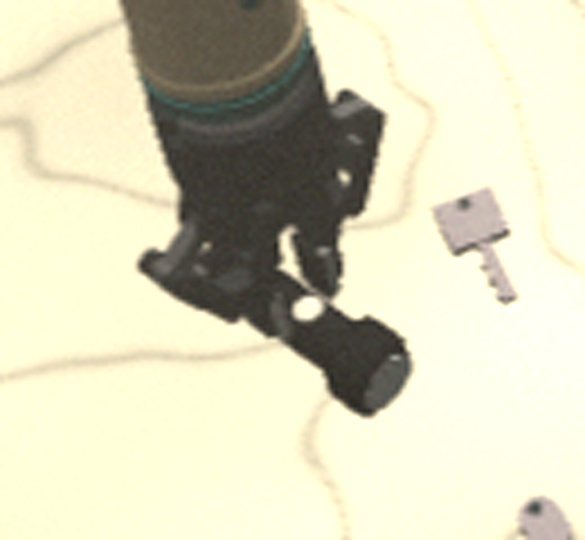

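The fingers straddle the barrel just behind the button, but the read-out shows no contact at 24 mm. I'll close further.

Run:
```python
from bench import arm
from h import *
for w in (12,4,0): arm.command_gripper(w); print(w,arm.read_gripper_width(),arm.read_grasp_force(),arm.read_wrist_force(),arm.read_t())
snap(arm,"f3")
import pickle
c=pickle.load(open("scene_f3.pkl","rb"));s=cv2.imread("pics/scene_f3.png");cv2.imwrite("pics/c6.png",cv2.convertScaleAbs(cv2.resize(s[230:350,100:230],None,fx=4.5,fy=4.5,interpolation=2),alpha=1.8,beta=15))
```

```text
12 12.203177516061702 4.049782454967499 [0.29888089 0.96513303 5.73725216] 8.7083
4 4.47102027702007 6.981887966394424 [-2.35124749  1.60488492 12.42662745] 8.9583
0 0.08524576451477704 6.511977910995483 [-1.43708636  1.55223075 13.12295867] 9.175
```

View pics/c6.png

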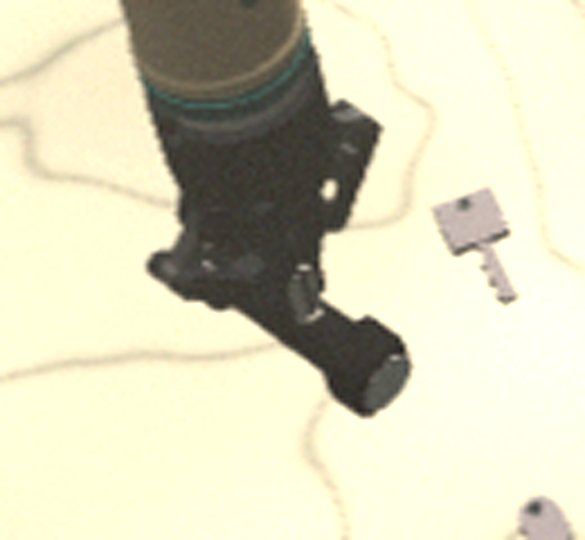

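The shut fingers rest on top of the barrel (upward force 13 N) while the TCP reads z≈10. There must be a height offset, so I'll probe the bare counter to measure it.

Run:
```python
from bench import arm
from h import *
p=np.array([419,-352.7]); line(arm,p,70); q=np.array([340,-300.]); line(arm,q,50); line(arm,q,25)
print(line(arm,q,-28,v=25,threshold=4),arm.read_eef_pos(),arm.read_wrist_force(),arm.read_t())
line(arm,q,60); snap(arm,"p")
```

```text
True [ 339.9829168  -299.97715274  -20.36422139] [-0.57003876  0.4319317   6.28556471] 12.55
```

The shut tips touch the counter at a reading of z≈-20, so the true tip is about 20 mm higher than the reported TCP. I'll check for lateral error in the picture too.

Run:
```python
import pickle
from h import *
o=[]
for n in("scene","top"):
    c=pickle.load(open(n+"_p.pkl","rb")); p=c["R"]@np.array([340,-300,80])+c["t"]; u,v=p[0]/p[2]*c["fx"]+c["cx"],p[1]/p[2]*c["fy"]+c["cy"]
    x0,y0=int(u)-30,int(v)-30; im=cv2.cvtColor(c["img"],cv2.COLOR_RGB2BGR)[y0:y0+60,x0:x0+60]
    im=cv2.convertScaleAbs(cv2.resize(im,None,fx=6.5,fy=6.5,interpolation=2),alpha=2.2,beta=20); cv2.circle(im,(int((u-x0+.5)*6.5),int((v-y0+.5)*6.5)),4,(0,0,255),1); o.append(im)
cv2.imwrite("pics/c7.png",cv2.hconcat(o))
```

```text
(no output)
```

View pics/c7.png

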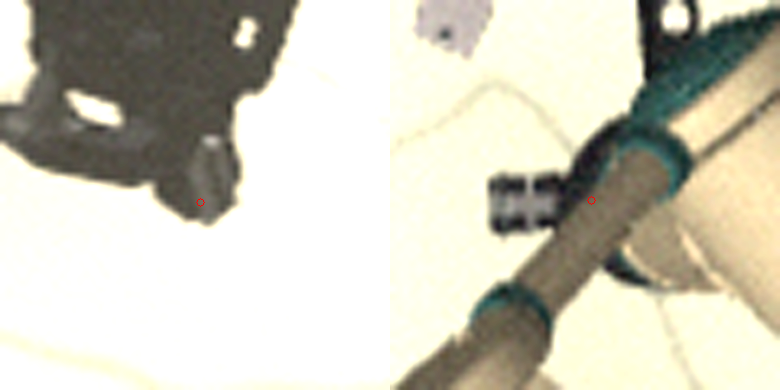

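The projected point at true z=80 falls on the fingertips, so the error is only in height (-19.8 mm). I'll retry the flashlight with that correction.

```bash
cat >> h.py <<'E'
DZ=-19.8   # reported TCP z minus true shut-tip z (probed on the counter)
def line(arm,xy,z,v=150,**k): return arm.movel([float(xy[0]),float(xy[1]),float(z+DZ)],v=v,**k)
E
python3 - <<'E'
from bench import arm
from h import *
p=np.array([419,-352.7]); arm.command_gripper(60)
line(arm,p,80,200); line(arm,p,9.5); arm.command_gripper(15); print(arm.read_gripper_width(),arm.read_grasp_force(),arm.read_eef_pos(),arm.read_t())
line(arm,p,130); print(arm.read_gripper_width(),arm.read_grasp_force(),arm.read_wrist_force()[2],arm.read_t())
if arm.read_gripper_width()>24:
    go(arm,[*TORCH,130+DZ],100.3); snap(arm,"f4"); print(arm.read_gripper_width(),arm.read_grasp_force(),arm.read_eef_pos(),arm.read_t())
    c=cv2.imread("pics/scene_f4.png"); d=cv2.imread("pics/top_f4.png"); f=lambda i,k:cv2.convertScaleAbs(cv2.resize(i,None,fx=k,fy=k,interpolation=2),alpha=1.5)
    cv2.imwrite("pics/c8.png",cv2.hconcat([f(c[150:310,220:380],2.5),f(d[150:310,200:360],2.5)]))
E
```

```text
25.658615204460965 58.80656719207764 [ 419.61625658 -353.40301761   -8.84644465] 15.5833
25.914419757962737 58.93039405345917 -1.4481924915856363 16.5333
25.935662972340438 58.94315958023071 [453.21088975 -42.50921491 110.01906533] 17.825
```

View pics/c8.png

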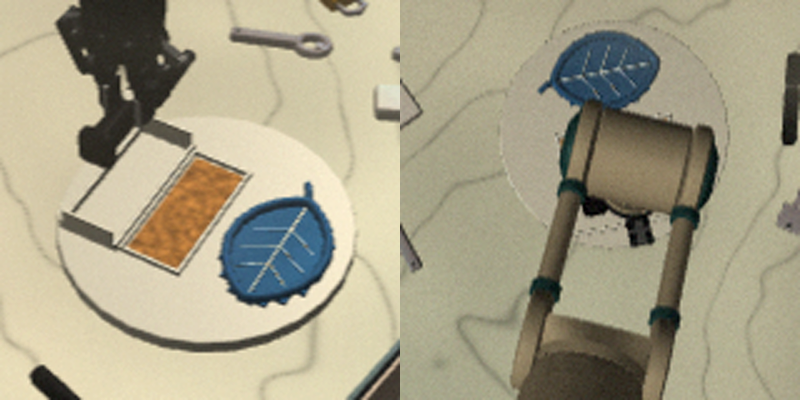

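The flashlight is held (25.9 mm, 59 N) and hangs level above the outer bay. Next I'll lower it in.

Run:
```python
from bench import arm
from h import *
line(arm,TORCH,60); r=line(arm,TORCH,39.5,v=40,threshold=4); print(r,arm.read_eef_pos(),arm.read_wrist_force(),arm.read_t())
arm.command_gripper(42); line(arm,TORCH,110); 
p=np.array([420.3,251.3]); k=best(arm,[*p,100+DZ],28.2)[1]
go(arm,[*p,100+DZ],28.2); arm.command_gripper(45); snap(arm,"f5"); print(arm.read_t())
c=cv2.imread("pics/scene_f5.png"); d=cv2.imread("pics/top_f5.png"); f=lambda i,k:cv2.convertScaleAbs(cv2.resize(i,None,fx=k,fy=k,interpolation=2),alpha=1.5)
cv2.imwrite("pics/c9.png",cv2.hconcat([f(c[170:300,230:375],2.75),f(d[150:280,215:360],2.75)]))
from tt import table
import pickle
table(pickle.load(open("top_f5.pkl","rb"))); table(pickle.load(open("scene_f5.pkl","rb")),False)
```

```text
True [452.75777212 -41.5072516   21.12601249] [0.13965137 0.66186016 5.05888869] 18.9333
21.3083
cork n 733 ((516.6561279296875, -30.234970092773438), (54.19512939453125, 135.20448303222656), 10.439279556274414) mean [516.7855   -30.285446]
dish rect ((615.9617919921875, -11.120735168457031), (127.64363861083984, 105.34676361083984), 68.16383361816406)
cork n 899 ((517.03271484375, -29.725120544433594), (53.035057067871094, 133.52410888671875), 10.366329193115234) mean [517.6251   -31.557129]
dish rect ((620.2631225585938, -14.181838989257812), (134.13302612304688, 111.243408203125), 70.55284881591797)
```

View pics/c9.png

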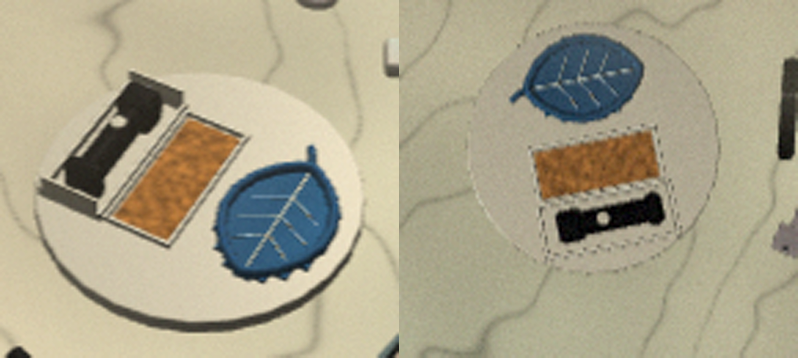

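The flashlight lies in the outer bay, button up, and the turntable hasn't moved. Next is the opener, which should be undisturbed at (420,251).

Run:
```python
from bench import arm
from h import *
p=np.array([420.3,251.3])
line(arm,p,2.5); arm.command_gripper(8); print(arm.read_gripper_width(),arm.read_grasp_force(),arm.read_eef_pos(),arm.read_t())
line(arm,p,120,200); w=arm.read_gripper_width(); print(w,arm.read_grasp_force(),arm.read_wrist_force()[2])
if w>11:
    go(arm,[*CORK,120+DZ],100.3); snap(arm,"o1"); print(arm.read_gripper_width())
    line(arm,CORK,55); print(line(arm,CORK,32.5,v=40,threshold=4),arm.read_eef_pos(),arm.read_wrist_force(),arm.read_t())
    arm.command_gripper(24); line(arm,CORK,120,200)
    a=np.array([585.4,-350.9]); go(arm,[*a,90+DZ],-17.5); snap(arm,"o2"); print(arm.read_t())
    c=cv2.imread("pics/scene_o2.png"); d=cv2.imread("pics/top_o2.png"); f=lambda i,k:cv2.convertScaleAbs(cv2.resize(i,None,fx=k,fy=k,interpolation=2),alpha=1.5)
    cv2.imwrite("pics/c10.png",cv2.hconcat([f(c[170:300,230:375],2.75),f(d[150:280,215:360],2.75)]))
    from tt import table
    import pickle
    table(pickle.load(open("top_o2.pkl","rb"))); table(pickle.load(open("scene_o2.pkl","rb")),False)
```

```text
14.047658273890285 59.874131083488464 [421.07566583 251.68047818 -16.13253089] 22.4833
14.108843813592166 59.12208437919617 -0.5231663949709904
14.10493280853881
True [516.5131593  -29.86618975  13.86804494] [-0.14328517 -0.6468103   4.11369303] 25.625
27.9417
cork n 450 ((516.7570190429688, -30.164405822753906), (53.76996612548828, 135.1023406982422), 10.439199447631836) mean [515.46576  -24.528488]
dish rect ((615.931884765625, -11.19537353515625), (127.80448913574219, 105.34676361083984), 68.16383361816406)
cork n 534 ((517.194580078125, -29.781845092773438), (53.33311080932617, 133.35427856445312), 10.366332054138184) mean [518.12823  -30.397385]
dish rect ((620.2631225585938, -14.181838989257812), (134.13302612304688, 111.243408203125), 70.55284881591797)
```

View pics/c10.png

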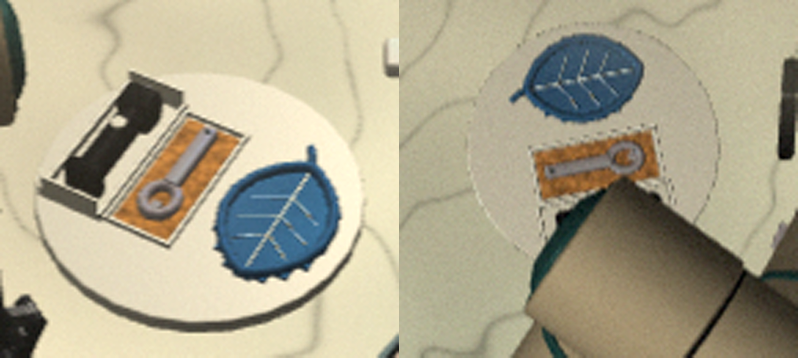

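The opener lies flat and lengthways on the cork, and the turntable still hasn't moved. The keys are next, released just above the rim.

```bash
cat > key.py <<'E'
import sys
from bench import arm
from h import *
x,y,yaw,off,tag=float(sys.argv[1]),float(sys.argv[2]),float(sys.argv[3]),float(sys.argv[4]),sys.argv[5]
p=np.array([x,y]); kp=go(arm,[x,y,70+DZ],yaw); arm.command_gripper(38)
line(arm,p,0,100); arm.command_gripper(8); print(kp,arm.read_gripper_width(),arm.read_grasp_force(),arm.read_eef_pos(),arm.read_wrist_force(),arm.read_t())
line(arm,p,110,200); w=arm.read_gripper_width(); print(w,arm.read_grasp_force())
assert w>14
s=1 if kp==180 else -1            # blade along +x or -x of the dish
d=DISH-14*s*bx+off*by
arm.reach([*map(float,d),110+DZ],quat(280.3)); line(arm,d,45,100)
print(arm.read_gripper_width(),arm.read_wrist_force(),arm.read_eef_pos()); arm.command_gripper(w+8); line(arm,d,120,200); snap(arm,tag); print(s,arm.read_t())
E
python3 key.py 585.4 -350.9 -17.5 -10 ka && python3 key.py 504 -454.3 -29 10 kb
python3 - <<'E'
from bench import arm
from h import *
arm.reach([380.,-250.,200.],quat(180)); snap(arm,"e"); print(arm.read_t())
c=cv2.imread("pics/scene_e.png"); d=cv2.imread("pics/top_e.png"); f=lambda i,k:cv2.convertScaleAbs(cv2.resize(i,None,fx=k,fy=k,interpolation=2),alpha=1.5)
cv2.imwrite("pics/c11.png",cv2.hconcat([f(c[170:300,230:375],2.75),f(d[150:280,215:360],2.75)]))
E
```

```text
0 17.732206699251364 58.982263058423996 [ 585.86525305 -351.26659909  -19.07635081] [ 0.03246596 -0.82842926  3.46163524] 29.6417
17.688858656371178 58.6818990111351
17.571233240764904 [ 0.21738471  0.4314879  -0.3193971 ] [623.81720305  -0.62612012  25.63991618]
-1 33.45
180 16.943241739201348 59.00306895375252 [ 504.41654239 -454.77980906  -19.05156306] [ 0.32207375 -0.62934195  3.3135883 ] 36.6083
17.712558136663752 58.694147765636444
17.034456942250443 [-0.06064746  0.40736177  0.08947488] [609.10175918 -31.75731887  25.59287472]
1 40.5833
41.9417
```

View pics/c11.png

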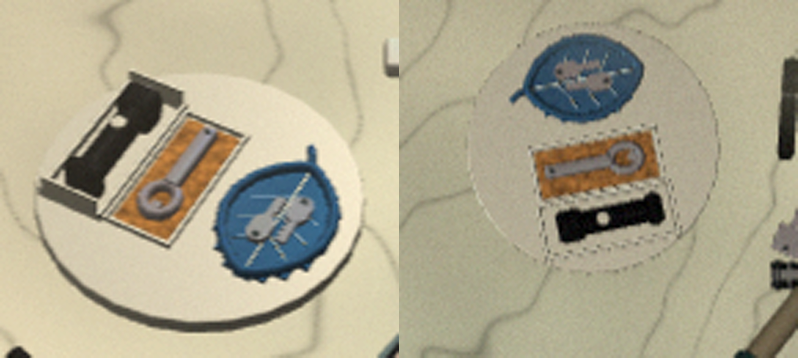

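Both keys lie inside the leaf dish, the flashlight and opener are in their bays, and the turntable hasn't moved. The gripper is clear, so I'll hand in.

```bash
python3 -c "
from bench import arm
print(arm.close_job())"
```

```text
the job is handed in; nothing more can be done
None
```

The job is handed in at about 42 s: the final picture shows the flashlight button up in the outer bay, the opener flat in the cork bay and both mailbox keys in the leaf dish; I never touched the look-alikes.

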